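# Restack the roll-feed friction brake

### The arm

A 6-joint arm with a two-finger parallel gripper is mounted at the origin on the work surface. World frame = base frame: x ahead of the robot, y to its left, z up, the work surface at z = 0. Lengths are in m, angles in rad, forces in N, time in s.
With the tool pointing down it reaches from about 0.375 to 0.9 m from the base axis. Payload 3.1 kg.
Tool frame: the origin (TCP) lies between the finger pads; the fingertips stand 25 mm ahead of it and the grasp point (between the pads) lies 6 mm ahead of it; x points along the fingers, y is the direction in which the jaws open and shut, and the axes are right-handed (so a half turn about x gives the same grasp; the last joint's range is limited). The gripper opens to 85 mm and grips with 20 to 120 N. Pads are 22 mm wide; open, the fingers measure 114 mm over their backs; the gripper's body (76 mm by 85 mm) begins 54 mm behind the grasp point. The pads swing forward as they close: fully open they stand 13 mm farther back than shut.
Start: joints at [0.958, 0.527, 1.433, -0, 1.181, -0.178], TCP at [0.263, 0.567, 0.256] pointing down, gripper open.
Joint ranges: [-3.08, 3.08], [-0.75, 2.2], [0.22, 2.44], [-1.43, 4.57], [0, 2.65], [-2.85, 2.85]. Speed limits (rad/s): [2.79, 2.79, 3.14, 3.14, 3.14, 3.14].

### API

Orientations are given as a unit quaternion [x, y, z, w].
In Python, from station import manip, viewer, workorder gives the robot as it stands.
- The arm moves only by the shell command python3 -m crank 'ROWS' [FORCE]. ROWS is JSON, one flat list of numbers, 5 for each row, row after row: the opening, from 0 (shut) to 1 (fully open), then the shift along the world's x, y, z in mm, then the turn about the world's z in rad. A call has 1 to 10 rows; each row is the pose to reach, as a shift and turn from the pose commanded when the call began; what a row does not reach only later rows make up. A row lasts 1/8 s, in which the tool goes at most 62.5 mm and 10.7 degrees, less where a joint would pass 70% of its speed; a pose out of reach is approached as far as the arm can. A call with a gripper value outside its range is refused whole. The fingers move at their own pace and stop on an object; FORCE is the grip in N (left out, the last holds). Time passes only in rows, so rows that repeat a pose let the fingers close. It gives the time, the measured TCP pose, the force and the opening at its end, in the units of the state.
- manip.sense(): the state, without advancing time (a new reading comes with each control period).
- viewer.snapshot(name): name is "scene" or "top" or "wrist"; returns a dict with "img" (384x512x3 uint8, red, green, blue), "range_z" (384x512 float32, m along the optical axis (not along the pixel's ray), 0 where there is no reading), "fx", "fy", "cx", "cy" (pixels), "origin" and "attitude" of the camera in the world. Camera axes: x right, y down, z forward; pixel columns grow to the right and rows downward; lengths in m; the calibration is good to about 2 mm. A picture is of the moment at which its call begins.
- workorder.sign_off(): hands the job in, once; it reports no verdict.
The state is a dict: "t": time; "q": joint angles; "qd": joint speeds; "tau": joint torques, N m; "tcp_pos": TCP position; "tool_rot": TCP orientation; "force": force on the tool from outside, world axes, zero at the start; "ft_torque": the same for the moment, N m; "finger_gap": opening from 0.0 (shut) to 1.0 (fully open).
Only numpy, scipy, OpenCV 4.12 (cv2) and the standard library are available. Lean on these libraries where they do the work, as an engineer would, in place of code of your own. Each camera call takes 0.05 s, during which the arm holds its last target.

### The job

Restack the roll printer's paper brake, whose first friction disc is already on the splined hub: fit the separator plate (outer tabs, smooth bore) with its tabs down the slots of the cage until it lies flat on that disc, and let go of it. Then fit the second friction disc (inner teeth) over the hub, turning it gently in contact until its teeth drop between the splines, slide it fully home, flat on the separator, and let go. Never force a plate that stands on metal: ease off and feel for the way in, and leave the nut, springs, spanner and tin where they are.

Things in the scene. Friction and masses are not known exactly. Their poses are not given: they have to be found in the camera images.
- brake: Roll brake, fixed. Origin: underside centre of its 110 x 110 x 10 mm steel foot, on the bench; z up the hub's axis. Aluminium flange 92 mm across, up to 30 mm high; on it 4 prongs (the cage) up to 54 mm high, 12 mm wide, 34.5 to 43 mm from the axis on its +y and -y sides; each pair leaves a 14 mm wide slot on the brake's own y axis. +x and -x sides are open for fingers.
- spline_top (a point): On the axis at the splines' upper ends, 52 mm above the bench (axes as the brake's). Fixed steel hub: 6 straight splines 7 mm wide, 36 mm across; above them a round pilot 28 mm across up to 55.5 mm height, a cone, a 21 mm spindle end up to 71 mm. The hub's angle varies and no pose shows it (it repeats every 60 degrees): find it by feel or by looking. It does not turn.
- seat (a point): On the axis at the top of the first friction disc, already home on the hub, 36 mm above the bench: the separator's underside ends here, the second disc's 5 mm higher, at 41 mm. A rigid stop. Plates or fingers pressed on the brake or on a plate below with more than 30 N damage it.
- separator: Loose plain steel separator, flat ring 5 mm thick, 64 mm outside, smooth 40 mm bore that clears the hub; two tabs 12 mm wide, opposite, on its own +y and -y, reaching 42.5 mm from the centre. Origin: underside centre; lies flat, z up. Its edge has flats 17 mm long every 30 degrees, also on its +x and -x: grip 64 mm wide there. About 75 g. Left or right of the brake; disc on the other side.
- disc: Loose friction disc, flat ring 6 mm thick, 64 mm outside, steel with dark linings, like the one on the hub. No tabs; 6 inner teeth 6.5 mm wide, one on its own +x, then every 60 degrees, tips on a 30 mm circle (1 mm play on the pilot, about 4 degrees either way between splines). Origin: underside centre; lies flat, z up. Edge flats 17 mm long every 30 degrees, also on +x and -x: grip 64 mm wide. About 70 g.
- nut: Bystander: round slotted adjusting nut, 34 mm across, 10 mm high, flat on the bench beyond the brake. Origin: centre of its underside. Leave it.
- springs: Bystander: stack of cone springs, 42 mm across, 19 mm high, flat on the bench beyond the brake. Origin: centre of its underside. Leave it.
- spanner: Bystander: flat steel spanner 170 mm long, 38 mm wide at most, 8 mm thick, lying crosswise between the robot and the brake. Origin: its middle, on the bench; its x axis runs along it. Leave it.
- tin: Bystander: flat round aluminium tin 60 mm across, 32 mm high, on the bench at the far left. Origin: centre of its underside. Leave it.

How it is judged:
On the way:
1. the separator plate lies home on the first disc with its tabs in the slots, let go of, while the second disc is still off (z of separator in the frame of brake below 0.0378 m and horizontal distance between separator and brake below 0.003 m and angle between the y axis of separator and the y axis of brake, either way round below 0.1 rad and angle between separator's own z axis and vertical below 0.06 rad and contact force between the fingers and separator below 0.1 N and horizontal distance between disc and brake above 0.05 m), for 0.2 s.
At the end, for the whole second after the job is handed in: Separator flat, underside under 37.8 mm above the bench (home 36), tabs in line with the slots within 0.1 rad; disc flat on it, underside 39.5 to 43 mm (home 41, so its teeth are between the splines); both within 3 mm of the axis and 0.06 rad of level, released and at rest (z of separator in the frame of brake below 0.0378 m and horizontal distance between each of separator, disc and brake below 0.003 m and angle between the y axis of separator and the y axis of brake, either way round below 0.1 rad and angle between each of separator, disc's own z axis and vertical below 0.06 rad and z of disc in the frame of brake between 0.0395 and 0.043 m and linear speed of each of disc, separator below 0.02 m/s); the robot touches nothing.
It fails at once if a plate is forced against the brake or the plates under it with more than 30 N (contact force between any of separator, disc and brake above 30 N or contact force between disc and separator above 30 N).
It fails at once if the gripper or arm pushes on the brake with more than 30 N (contact force between any of the fingers, the arm and brake above 30 N).
It fails at once if the nut, springs, spanner or tin is shifted by more than 15 mm (distance of any of nut, springs, spanner, tin from where it was at the start of the episode above 0.015 m).
It also fails if it takes over 67 s, if anything falls off the work surface, if the arm or the gripper's body presses on something with over 40 N, if the wrist force passes 120 N, or if a joint passes its speed limit or range.

## Working session

There is one attempt and no reset: what is moved stays moved. The work goes in short steps, Python scripts to look and compute and a shell command to move; the robot and the scene stay as the last step left them, time stands still between calls to the robot, and variables do not carry over. Pictures are saved under pics/ and viewed, and the job is handed in when it is done.

```bash
mkdir -p pics; cat > h.py <<'E'
import numpy as np, cv2
from station import manip, viewer, workorder
from scipy.spatial.transform import Rotation as R
def snap(n,f):
    s=viewer.snapshot(n); cv2.imwrite(f'pics/{f}.png',s['img'][:,:,::-1]); np.savez(f'pics/{f}.npz',**{k:np.array(v) for k,v in s.items()}); return s
def load(f): return dict(np.load(f'pics/{f}.npz'))
def att(s):
    a=np.array(s['attitude']); return R.from_quat(a).as_matrix() if a.size==4 else a.reshape(3,3)
def cloud(s):
    z=s['range_z']; v,u=np.mgrid[:z.shape[0],:z.shape[1]]
    P=np.stack([(u-s['cx'])/s['fx']*z,(v-s['cy'])/s['fy']*z,z],-1)
    P=P@att(s).T+s['origin']; P[z==0]=np.nan; return P
def onplane(s,u,v,h):
    d=att(s)@np.array([(u-s['cx'])/s['fx'],(v-s['cy'])/s['fy'],1]); o=np.array(s['origin']); return o+d*(h-o[2])/d[2]
E
python3 - <<'E'
from h import *
for n in ['scene','top','wrist']:
    s=snap(n,n+'0'); print(n,s['origin'],s['attitude'],s['fx'])
st=manip.sense(); print({k:np.round(v,3) for k,v in st.items()})
E
```

```text
scene [ 1.19602529 -0.19495339  0.57170525] [ 0.72352871  0.5297278  -0.2606392  -0.35771758] 383.52107939037944
top [ 0.48370593 -0.00335165  0.80118474] [ 0.71650318 -0.69555777  0.04129195 -0.03342981] 373.8674421235938
wrist [0.19482959 0.59945269 0.37236961] [0.83342078 0.531535   0.08024409 0.12822336] 307.98559673691443
{'t': np.float64(0.15), 'q': array([ 0.958,  0.528,  1.434, -0.   ,  1.181, -0.179]), 'qd': array([-0.001, -0.004, -0.002,  0.   , -0.   ,  0.001]), 'tau': array([ 1.0000e-03, -4.4274e+01, -1.7828e+01, -0.0000e+00,  6.0000e-03,
       -0.0000e+00]), 'tcp_pos': array([0.263, 0.566, 0.256]), 'tool_rot': array([ 0.152,  0.691, -0.153,  0.69 ]), 'force': array([-0.017,  1.104, -0.526]), 'ft_torque': array([-0.033, -0.024, -0.037]), 'finger_gap': np.float64(1.001)}
```

View pics/top0.png

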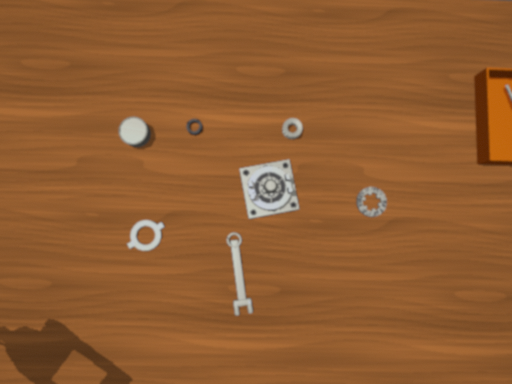

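View pics/scene0.png

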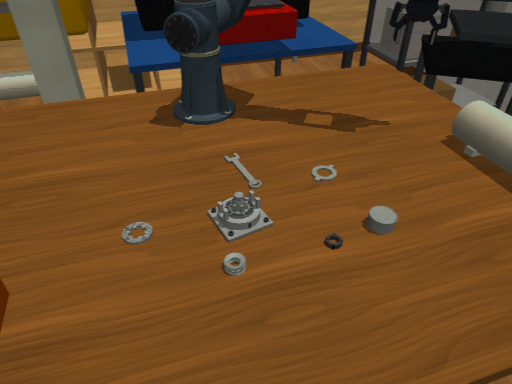

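The top view shows the separator at about (146,235), the disc at (372,201), the brake at (270,188), the spanner at (239,275), the tin at (134,131), and the nut and springs at (195,127) and (292,128).

```bash
python3 - <<'E'
from h import *
s=load('top0')
im=cv2.imread('pics/top0.png')
P=cloud(s)
for n,(u,v) in dict(sep=(146,235),disc=(372,201),brake=(270,188)).items():
    r=36
    c=im[v-r:v+r,u-r:u+r]; cv2.imwrite(f'pics/c_{n}.png',cv2.resize(c,None,fx=8,fy=8,interpolation=cv2.INTER_CUBIC))
    h=P[v-r:v+r,u-r:u+r,2]; print(n,np.nanpercentile(h,[1,50,90,99]))
# table-height
print(np.nanmedian(P[280:300,150:200,2]))
a=[cv2.imread(f'pics/c_{n}.png') for n in('sep','disc','brake')]
cv2.imwrite('pics/c3.png',cv2.resize(np.hstack(a),(798,266)))
for n,(u0,u1,v0,v1),h in (('sep',(120,172,212,258),.005),('disc',(350,395,180,224),.006)):
    sub=im[v0:v1,u0:u1].astype(int); 
    hsv=cv2.cvtColor(im[v0:v1,u0:u1],cv2.COLOR_BGR2HSV)
    m=((hsv[...,1]<70)&(hsv[...,2]>70)).astype(np.uint8)
    cs,_=cv2.findContours(m,cv2.RETR_EXTERNAL,cv2.CHAIN_APPROX_NONE); c=max(cs,key=cv2.contourArea).reshape(-1,2)+[u0,v0]
    Q=np.array([onplane(s,u,v,h) for u,v in c])[:,:2]
    hull=cv2.minEnclosingCircle(Q.astype(np.float32)); print(n,len(c),hull, Q.mean(0))
    M=np.zeros(im.shape[:2],np.uint8); cv2.drawContours(M,[c.reshape(-1,1,2).astype(np.int32)],-1,1,-1)
    vv,uu=np.nonzero(M); A=np.array([onplane(s,u,v,h) for u,v in zip(uu,vv)])[:,:2]
    cen=A.mean(0); w,V=np.linalg.eigh(np.cov((A-cen).T)); print(' centroid',cen,np.sqrt(w)*2e3,'major axis ang',np.arctan2(V[1,1],V[0,1]), 'px', uu.mean(),vv.mean())
E
```

```text
sep [-0.00327217  0.00020908  0.00318782  0.00653594]
disc [-0.00300619  0.00026758  0.0034029   0.00785353]
brake [-0.00273349  0.00766992  0.0364988   0.07064088]
-0.00010109518346013147
sep 102 ((0.4688135087490082, 0.22142401337623596), 0.04340055584907532) [0.46593881 0.21940322]
 centroid [0.4658922  0.21937832] [31.83216684 38.52464498] major axis ang 2.142823288344138 px 145.4492415402567 234.89848308051342
disc 82 ((0.5508883595466614, -0.2580362558364868), 0.03233803063631058) [ 0.55078971 -0.25761318]
 centroid [ 0.55089899 -0.25777774] [31.71052253 32.30950546] major axis ang 2.2867353465332556 px 371.1635581061693 201.38880918220946
```

View pics/c_brake.png

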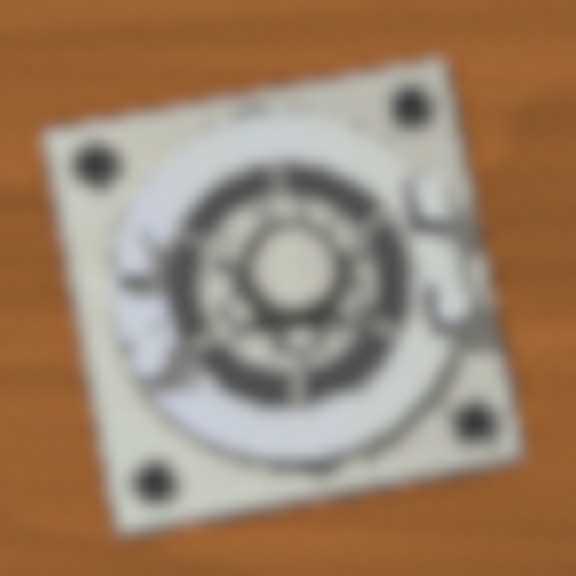

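View pics/c3.png

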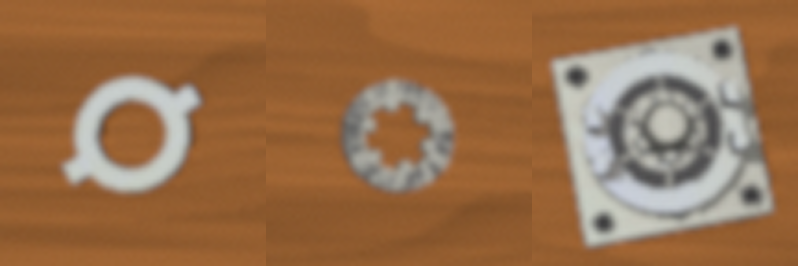

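```bash
python3 - <<'E'
from h import *
st=manip.sense(); T=R.from_quat(st['tool_rot']).as_matrix(); print('tool',T.round(3), 'yaw of tool y',np.arctan2(T[1,1],T[0,1]))
w=load('wrist0'); print('cam in tool', T.T@(w['origin']-st['tcp_pos']), (T.T@att(w)).round(3))
s=load('top0')
C=[(45,130),(445,60),(520,455),(118,530)]
Q=np.array([onplane(s,234+u/8,152+v/8,.010)[:2] for u,v in C]); print('brake',Q.round(4),Q.mean(0)); 
for i in range(4):
    d=Q[(i+1)%4]-Q[i]; print(np.linalg.norm(d),np.arctan2(d[1],d[0]))
# top of spindle
print('spindle',onplane(s,234+292/8,152+268/8,.071))
im=cv2.imread('pics/top0.png')
E
```

```text
tool [[-0.001  0.421  0.907]
 [-0.001  0.907 -0.421]
 [-1.    -0.002 -0.   ]] yaw of tool y 1.13603648098778
cam in tool [-0.1168051   0.00106093 -0.07571714] [[ 0.001 -0.299  0.954]
 [ 1.    -0.001 -0.001]
 [ 0.001  0.954  0.299]]
brake [[ 0.6132  0.0258]
 [ 0.6355 -0.081 ]
 [ 0.53   -0.1029]
 [ 0.5071  0.0029]] [ 0.57145466 -0.03879299]
0.10903059896843861 -1.364306578258365
0.1077929914840129 -2.936389558754897
0.10830309156842986 1.7842644412713824
0.10855028605013807 0.21193842282337458
spindle [ 0.57077381 -0.03832516  0.071     ]
```

View pics/wrist0.png

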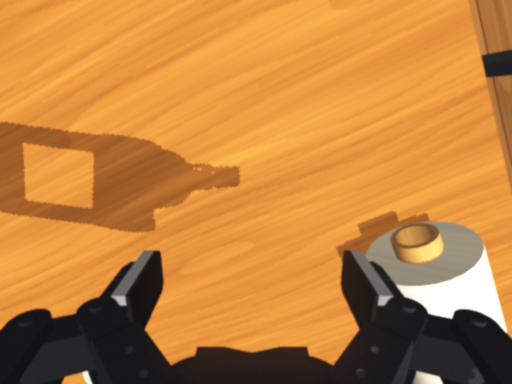

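```bash
python3 -m crank '[1,58,-99,-30,-0.16, 1,116,-198,-60,-0.32, 1,160,-280,-86,-0.48, 1,204,-347,-106,-0.564, 1,204,-347,-106,-0.564, 1,204,-347,-106,-0.564, 1,204,-347,-106,-0.564, 1,204,-347,-106,-0.564]'; python3 - <<'E'
from h import *
s=snap('wrist','wsep'); st=manip.sense(); print(st['t'],st['tcp_pos'],st['force'])
T=R.from_quat(st['tool_rot']).as_matrix(); print(np.arctan2(T[1,1],T[0,1]))
E
```

```text
t: 1.15
tcp_pos: [0.4686, 0.2174, 0.1494]
tool_rot: [0.34, 0.62, -0.341, 0.62]
force: [-1.2, -0.1, -0.0]
finger_gap: 0.998
1.2 [0.46757861 0.2187502  0.14980767] [-0.42617441  0.43578707  0.50175495]
0.5688263660101276
```

View pics/wsep.png

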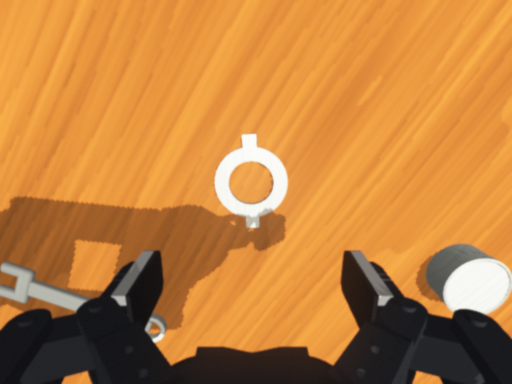

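The separator sits between about (215,134) and (288,228), with its tabs up and down at (249,140) and (253,222). The lower tab is in shadow.

```bash
cat >> h.py <<'E'
def world_fit(s,box,h,smax=60,vmin=100):
    """mask of grey pixels in box rectified onto plane z=h at 0.25 mm/px"""
    u0,u1,v0,v1=box
    cs=np.array([onplane(s,u,v,h)[:2] for u,v in ((u0,v0),(u1,v0),(u1,v1),(u0,v1))])
    lo=cs.min(0); hi=cs.max(0); k=4000
    H=cv2.getPerspectiveTransform(np.float32([[u0,v0],[u1,v0],[u1,v1],[u0,v1]]),np.float32((cs-lo)*k))
    W=cv2.warpPerspective(s['img'][:,:,::-1].copy(),H,tuple(int(x) for x in (hi-lo)*k+1),flags=cv2.INTER_CUBIC)
    hsv=cv2.cvtColor(W,cv2.COLOR_BGR2HSV); m=((hsv[...,1]<smax)&(hsv[...,2]>vmin)).astype(np.uint8)
    return W,m,lo,k
E
python3 - <<'E'
from h import *
s=load('wsep')
W,m,lo,k=world_fit(s,(200,303,125,238),.005,90,70)
cv2.imwrite('pics/rect.png',np.hstack([W,cv2.cvtColor(m*255,cv2.COLOR_GRAY2BGR)])); print(W.shape)
cs,hi=cv2.findContours(m,cv2.RETR_CCOMP,cv2.CHAIN_APPROX_NONE)
for c,h in zip(cs,hi[0]):
    if cv2.contourArea(c)>2000:
        e=cv2.fitEllipse(c); (x,y),r=cv2.minEnclosingCircle(c); M=cv2.moments(c); cx,cy=M['m10']/M['m00'],M['m01']/M['m00']
        print('hole' if h[3]>=0 else 'outer', 'ell',np.array(e[0])/k+lo,np.array(e[1])/k,'circ',np.array([x,y])/k+lo,r/k,'cent',np.array([cx,cy])/k+lo, 'ang',0.5*np.arctan2(2*M['mu11'],M['mu20']-M['mu02']))
E
```

```text
(543, 527, 3)
outer ell [0.4656164  0.22229875] [0.06142667 0.0757632 ] circ [0.46554595 0.22212352] 0.043042884826660154 cent [0.46563117 0.22227385] ang -0.9692248356859565
hole ell [0.46553946 0.222391  ] [0.03825774 0.03884435] circ [0.46555474 0.22237944] 0.019559310913085937 cent [0.46554001 0.22239068] ang 0.5308950522908917
```

View pics/rect.png

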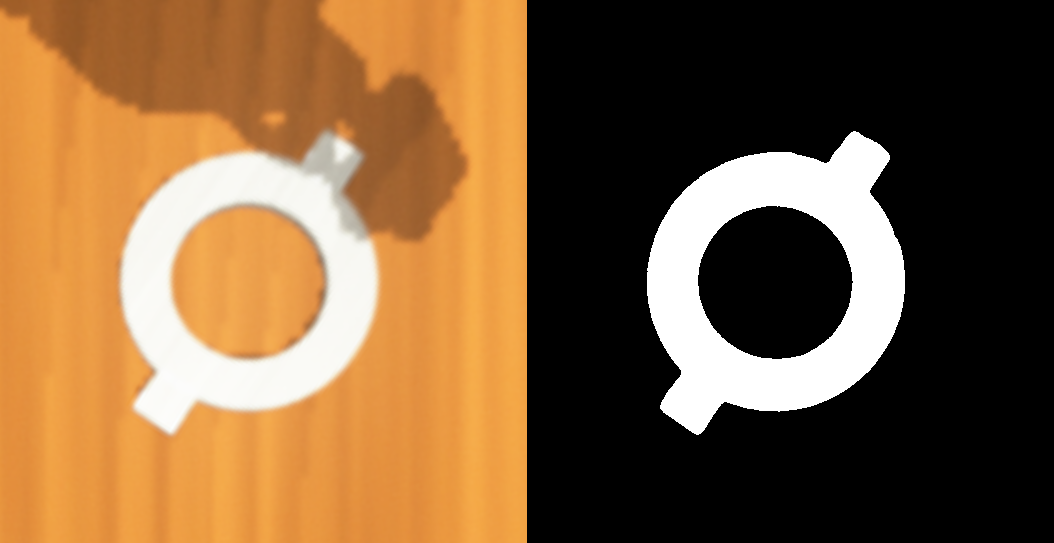

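```bash
python3 -m crank '[0.76,-1.4,2.3,-40,0.03, 0.76,-1.4,2.3,-90,0.03, 0.76,-1.4,2.3,-90,0.03, 0.76,-1.4,2.3,-90,0.03, 0.76,-1.4,2.3,-90,0.03]' 25; python3 - <<'E'
from h import *
s=snap('wrist','wsep2'); st=manip.sense(); T=R.from_quat(st['tool_rot']).as_matrix(); print(st['t'],st['tcp_pos'],st['finger_gap'],np.arctan2(T[1,1],T[0,1]))
P=(cloud(s)-st['tcp_pos'])@T
m=(abs(P[...,1])<.06)&(abs(P[...,2])<.03)&(P[...,0]<.035)
for sg in(1,-1):
    q=P[m&(sg*P[...,1]>0)]; print(sg,len(q),np.percentile(q[:,0],[95,99,100]), q[q[:,0]>np.percentile(q[:,0],97)].mean(0))
E
```

```text
t: 1.82
tcp_pos: [0.467, 0.2229, 0.0626]
tool_rot: [0.33, 0.625, -0.328, 0.627]
force: [0.3, 0.5, 0.6]
finger_gap: 0.759
1.875 [0.46702408 0.2227583  0.06250727] 0.7593131088536618 0.6025202889038288
1 15423 [0.00084129 0.01320361 0.02010313] [ 0.01167058  0.03608439 -0.00414135]
-1 16094 [0.00017259 0.01299976 0.01966308] [ 0.01134599 -0.03350698 -0.00431259]
```

View pics/wsep2.png

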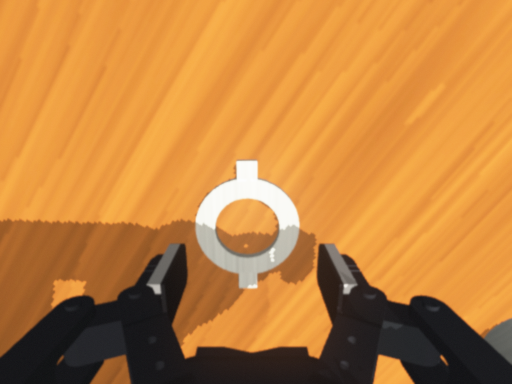

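```bash
python3 -m crank '[0.87,0,0,0,0, 0.87,0,0,-15,0, 0.87,0,0,-30,0, 0.87,0,0,-36,0, 0.87,0,0,-36,0, 0.87,0,0,-36,0]' 25; python3 - <<'E'
from h import *
s=snap('wrist','wsep3'); st=manip.sense(); T=R.from_quat(st['tool_rot']).as_matrix(); print(st['t'],st['tcp_pos'],st['finger_gap'],np.arctan2(T[1,1],T[0,1]),st['force'])
E
```

```text
t: 2.62
tcp_pos: [0.4659, 0.2221, 0.0242]
tool_rot: [0.329, 0.626, -0.329, 0.626]
force: [-0.4, 0.1, -0.4]
finger_gap: 0.869
2.675 [0.46597353 0.22216431 0.02438625] 0.8736402735898654 0.601968001853504 [-0.25384559 -0.53240375  0.67066394]
```

View pics/wsep3.png

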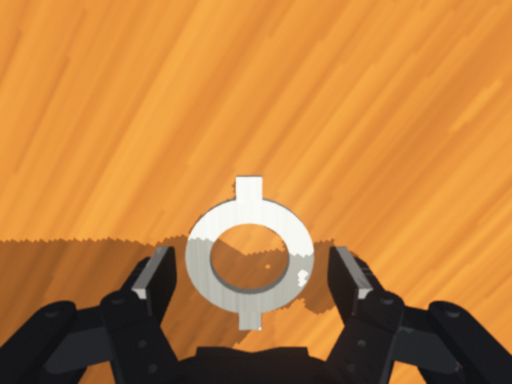

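```bash
python3 -m crank '[0.87,0,0,-3,0, 0.87,0,0,-5,0, 0.78,0,0,-5,0, 0.78,0,0,-5,0, 0.78,0,0,-5,0]' 25; python3 - <<'E'
from h import *
s=snap('wrist','wsep4'); st=manip.sense(); T=R.from_quat(st['tool_rot']).as_matrix(); print(st['t'],st['tcp_pos'],st['finger_gap'],np.arctan2(T[1,1],T[0,1]),st['force'])
P=(cloud(s)); print(np.nanmin(P[240:300,100:400,2]))
cv2.imwrite('pics/wsep4c.png',cv2.resize(s['img'][210:350,130:380,::-1],None,fx=3,fy=3,interpolation=cv2.INTER_CUBIC))
for v in (245,250,255,260,270): print(v,[(u,round(P[v,u,2]*1e3,1)) for u in (165,170,175,180,320,325,330,335)])
E
```

```text
t: 3.3
tcp_pos: [0.4659, 0.2221, 0.0194]
tool_rot: [0.329, 0.626, -0.329, 0.626]
force: [-0.7, 0.4, 0.9]
finger_gap: 0.78
3.35 [0.46586136 0.22214887 0.01935708] 0.7806846750483138 0.6020051422202437 [-0.61214601  0.85669416  0.41282596]
-0.003096293897488972
245 [(165, np.float64(-1.1)), (170, np.float64(5.9)), (175, np.float64(6.1)), (180, np.float64(5.5)), (320, np.float64(0.2)), (325, np.float64(6.1)), (330, np.float64(5.9)), (335, np.float64(5.7))]
250 [(165, np.float64(11.3)), (170, np.float64(12.0)), (175, np.float64(10.1)), (180, np.float64(6.9)), (320, np.float64(0.9)), (325, np.float64(11.0)), (330, np.float64(11.1)), (335, np.float64(12.4))]
255 [(165, np.float64(15.5)), (170, np.float64(16.2)), (175, np.float64(16.0)), (180, np.float64(7.8)), (320, np.float64(2.9)), (325, np.float64(11.8)), (330, np.float64(16.4)), (335, np.float64(15.3))]
260 [(165, np.float64(19.8)), (170, np.float64(19.4)), (175, np.float64(17.2)), (180, np.float64(8.8)), (320, np.float64(3.7)), (325, np.float64(11.3)), (330, np.float64(20.4)), (335, np.float64(19.5))]
270 [(165, np.float64(27.8)), (170, np.float64(24.6)), (175, np.float64(18.6)), (180, np.float64(10.0)), (320, np.float64(5.1)), (325, np.float64(12.8)), (330, np.float64(21.3)), (335, np.float64(27.3))]
```

View pics/wsep4c.png

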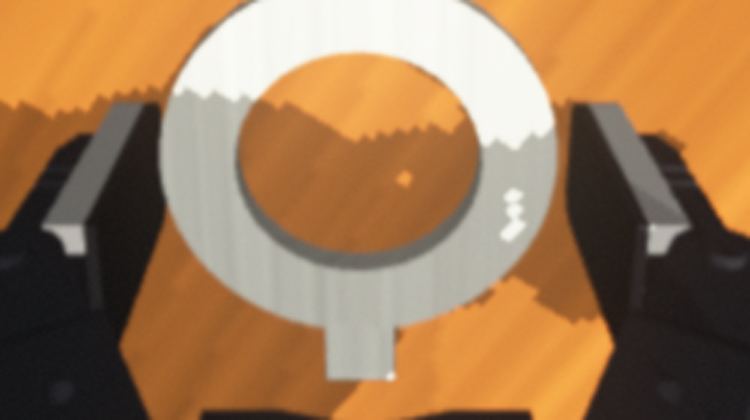

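```bash
python3 -m crank '[0.8,0.2,-0.2,-1.5,0, 0.8,0.2,-0.2,-2.5,0, 0.8,0.2,-0.2,-2.5,0]' 25;
```

```text
t: 3.72
tcp_pos: [0.4661, 0.222, 0.0178]
tool_rot: [0.329, 0.626, -0.329, 0.626]
force: [-1.0, 0.1, 8.6]
finger_gap: 0.799
```

```bash
python3 -m crank '[0.8,0,0,2.5,0, 0.7,0,0,2.5,0, 0.7,0,0,2.5,0, 0.7,0,0,2.5,0, 0.7,0,0,2.5,0, 0.7,0,0,2.5,0]' 40;  python3 - <<'E'
from h import *
s=snap('wrist','wsep5'); st=manip.sense(); T=R.from_quat(st['tool_rot']).as_matrix(); print(st['t'],st['tcp_pos'],st['finger_gap'],np.arctan2(T[1,1],T[0,1]),st['force'])
cv2.imwrite('pics/wsep5c.png',cv2.resize(s['img'][170:350,130:380,::-1],None,fx=3,fy=3,interpolation=cv2.INTER_CUBIC))
E
```

```text
t: 4.47
tcp_pos: [0.4662, 0.222, 0.0202]
tool_rot: [0.329, 0.626, -0.329, 0.626]
force: [-1.7, -0.4, 8.4]
finger_gap: 0.73
4.525 [0.46612199 0.22195464 0.02014332] 0.7268837525138905 0.6020795017578426 [-1.3048316  -0.34669687  8.49729962]
```

View pics/wsep5c.png

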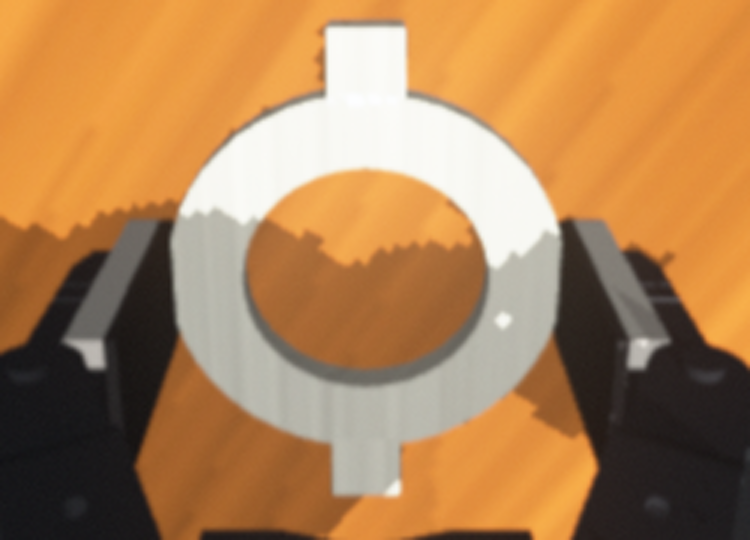

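```bash
python3 -m crank '[0.65,0,0,6,0, 0.65,0,0,30,0, 0.65,0,0,70,0, 0.65,0,0,110,0, 0.65,0,0,110,0, 0.65,0,0,110,0]' 40;  python3 - <<'E'
from h import *
s=snap('wrist','wsep6'); st=manip.sense(); T=R.from_quat(st['tool_rot']).as_matrix(); print(st['t'],st['tcp_pos'],st['finger_gap'],np.arctan2(T[1,1],T[0,1]),st['force'])
cv2.imwrite('pics/wsep6c.png',cv2.resize(s['img'][170:350,130:380,::-1],None,fx=3,fy=3,interpolation=cv2.INTER_CUBIC))
E
```

```text
t: 5.28
tcp_pos: [0.4655, 0.2218, 0.1289]
tool_rot: [0.329, 0.626, -0.33, 0.625]
force: [0.3, 0.4, -1.4]
finger_gap: 0.732
5.325 [0.46515027 0.22169845 0.12834481] 0.7257997915652459 0.6019281570583386 [ 0.17157753  0.39754566 -0.25129908]
```

View pics/wsep6c.png

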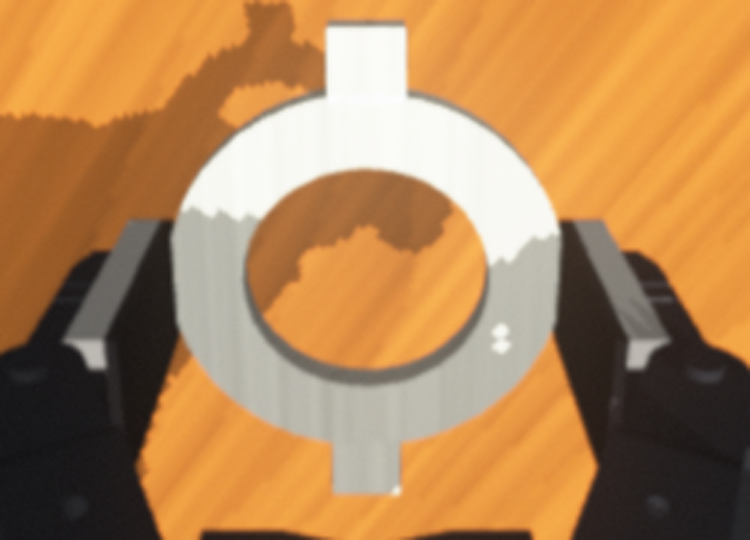

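```bash
python3 -m crank '[0.65,26,-52,21,-0.15, 0.65,55,-110,21,-0.28, 0.65,87,-173,21,-0.393, 0.65,87,-173,21,-0.393, 0.65,87,-173,21,-0.393, 0.65,87,-173,21,-0.393, 0.65,87,-173,21,-0.393]' 40;  python3 - <<'E'
from h import *
s=snap('wrist','wbr1'); st=manip.sense(); np.savez('pics/wbr1s.npz',p=st['tcp_pos'],r=st['tool_rot']); T=R.from_quat(st['tool_rot']).as_matrix(); print(st['t'],st['tcp_pos'],st['finger_gap'],np.arctan2(T[1,1],T[0,1]),st['force'])
cv2.imwrite('pics/wbr1c.png',cv2.resize(s['img'][20:220,130:390,::-1],None,fx=3,fy=3,interpolation=cv2.INTER_CUBIC))
E
```

```text
t: 6.2
tcp_pos: [0.5519, 0.0505, 0.15]
tool_rot: [0.444, 0.55, -0.445, 0.549]
force: [-0.1, -0.0, -0.2]
finger_gap: 0.731
6.25 [0.55221201 0.05038409 0.15017883] 0.7302842941645528 0.21126902796641941 [ 0.28452364  0.432537   -0.43080003]
```

View pics/wbr1.png

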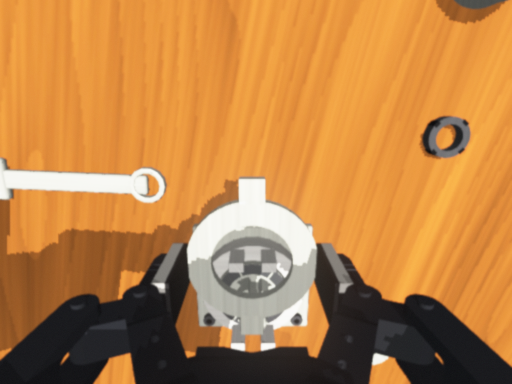

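View pics/wbr1c.png

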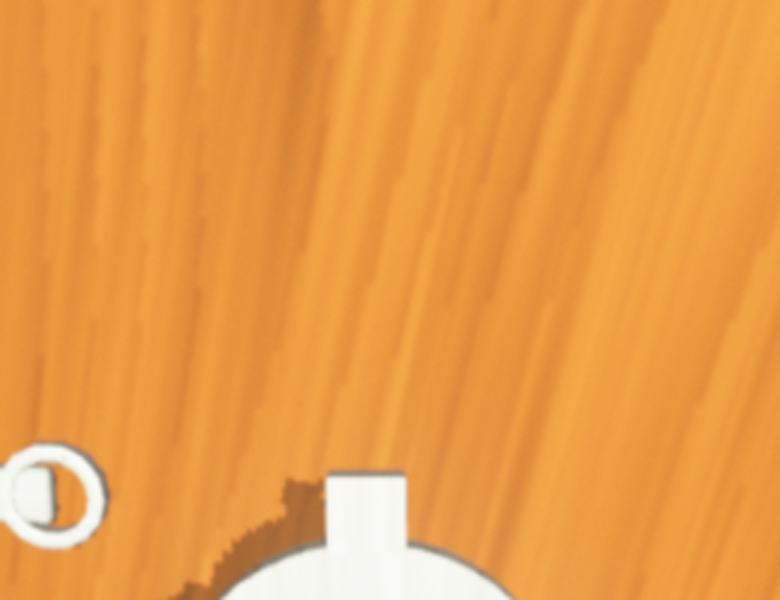

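The TCP has to be beyond the brake, because the camera looks behind the tool. I'll carry the plate across, well above the spindle.

```bash
python3 -m crank '[0.65,12,-57,0,0, 0.65,24,-114,0,0, 0.65,36,-171,0,0, 0.65,36,-171,0,0, 0.65,36,-171,0,0, 0.65,36,-171,0,0]' 40;  python3 - <<'E'
from h import *
s=snap('wrist','wbr2'); st=manip.sense(); np.savez('pics/wbr2s.npz',p=st['tcp_pos'],r=st['tool_rot']); T=R.from_quat(st['tool_rot']).as_matrix(); print(st['t'],st['tcp_pos'],st['finger_gap'],np.arctan2(T[1,1],T[0,1]),st['force'])
cv2.imwrite('pics/wbr2c.png',cv2.resize(s['img'][20:220,130:390,::-1],None,fx=3,fy=3,interpolation=cv2.INTER_CUBIC))
E
```

```text
t: 7.0
tcp_pos: [0.5883, -0.1201, 0.1502]
tool_rot: [0.444, 0.55, -0.445, 0.549]
force: [-0.7, -0.6, -0.2]
finger_gap: 0.732
7.05 [ 0.58850676 -0.12012473  0.15025867] 0.7271080101313898 0.21136635198351375 [-0.27920946 -0.21449623 -0.02769194]
```

View pics/wbr2.png

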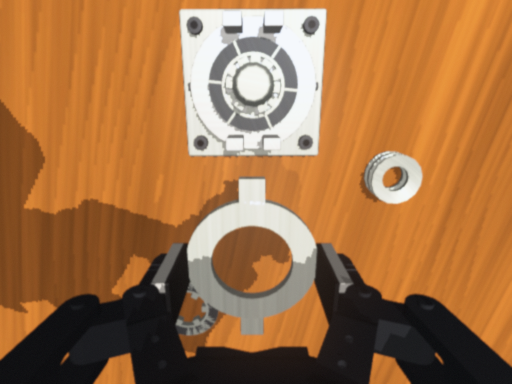

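View pics/wbr2c.png

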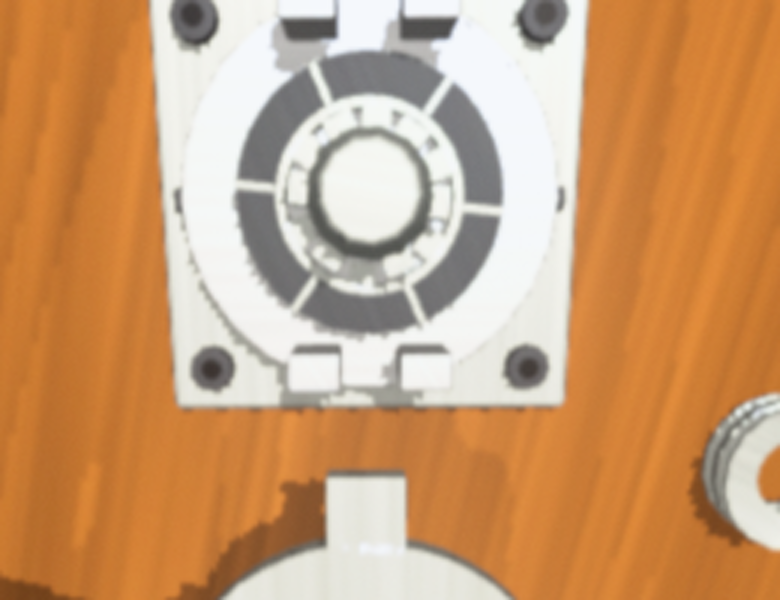

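```bash
python3 - <<'E'
from h import *
s=load('wbr2'); z=np.load('pics/wbr2s.npz'); p=z['p']; T=R.from_quat(z['r']).as_matrix()
f=lambda u,v,h: onplane(s,130+u/3,20+v/3,h)
up=f(370,10,.054); lo=f(369,352,.054); print('inner edge span',np.linalg.norm(up-lo),'mid',(up+lo)/2,'yaw y',np.arctan2(*(up-lo)[1::-1]))
ps=[f(u,v,.054) for u,v in((338,10),(402,10),(340,371),(398,371))]; print('slot w',np.linalg.norm(ps[0]-ps[1]),np.linalg.norm(ps[2]-ps[3]))
print('spindle',f(371,192,.071), 'r', np.linalg.norm(f(316,192,.071)-f(426,192,.071)))
# foot holes
hs=[f(u,v,.010) for u,v in((194,17),(545,17),(527,368),(212,368))]; print('foot holes mean',np.mean(hs,0)); 
for i in range(4):
    d=hs[(i+1)%4]-hs[i]; print(np.linalg.norm(d),np.arctan2(d[1],d[0])%(np.pi/2))
# plate
h=p[2]-.0152
W,m,l,k=world_fit(s,(180,325,172,345),h,60,70)
M,_=0,0
cs,hi=cv2.findContours(m,cv2.RETR_CCOMP,cv2.CHAIN_APPROX_NONE)
for c,hh in zip(cs,hi[0]):
    if cv2.contourArea(c)>5000:
        e=cv2.fitEllipse(c); q=np.append(np.array(e[0])/k+l,h); print('hole' if hh[3]>=0 else 'outer',q,np.array(e[1])/k,'in tool',((q-p)@T).round(4))
g=lambda u,v: onplane(s,130+u/3,20+v/3,h)
a=g(326,475);b=g(406,475); print('tab width',np.linalg.norm(a-b),'tip in tool',(((a+b)/2-p)@T).round(4))
cv2.imwrite('pics/pl.png',cv2.resize(s['img'][225:345,180:330,::-1],None,fx=5,fy=5,interpolation=cv2.INTER_CUBIC))
cv2.imwrite('pics/hub.png',cv2.resize(s['img'][40:130,205:300,::-1],None,fx=8,fy=6.6,interpolation=cv2.INTER_CUBIC) if 0 else cv2.resize(s['img'][40:125,210:300,::-1],None,fx=7,fy=7,interpolation=cv2.INTER_CUBIC))
E
```

```text
inner edge span 0.06970097014757393 mid [ 0.57236689 -0.0353322   0.054     ] yaw y 1.779371170138233
slot w 0.013174815600118208 0.013329421244491524
spindle [ 0.57286102 -0.03639547  0.071     ] r 0.021994433364619752
foot holes mean [ 0.5726935  -0.03632928  0.01      ]
0.08734590632603793 0.20983294274302539
0.0868914752897179 0.21113773810193392
0.0872497599828793 0.21049712992952463
0.0869496039806391 0.2122428600145032
outer [ 0.58724391 -0.12105949  0.13505867] [0.0614695  0.08444815] in tool [ 0.0152 -0.0014  0.0007]
hole [ 0.58915566 -0.11765112  0.13505867] [0.03687057 0.03895627] in tool [ 0.0152  0.0012 -0.0023]
tab width 0.011790069918554393 tip in tool [ 0.0152  0.0013 -0.0432]
```

View pics/pl.png

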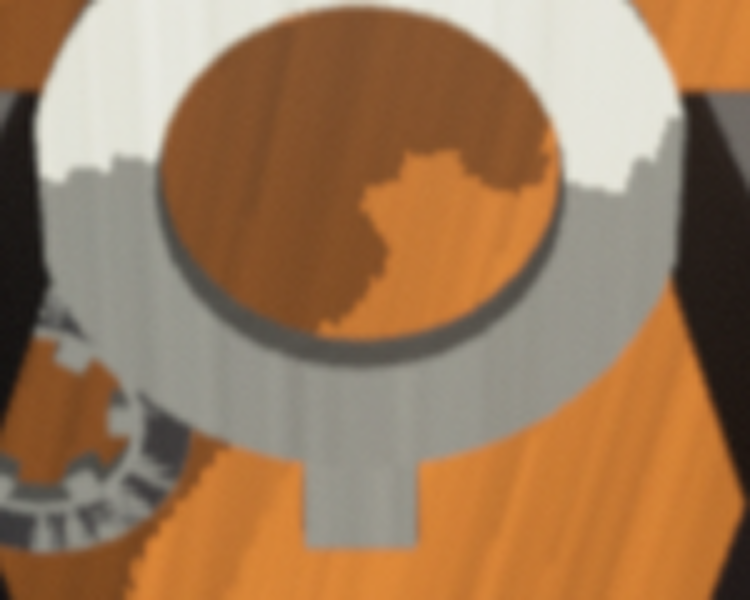

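View pics/hub.png

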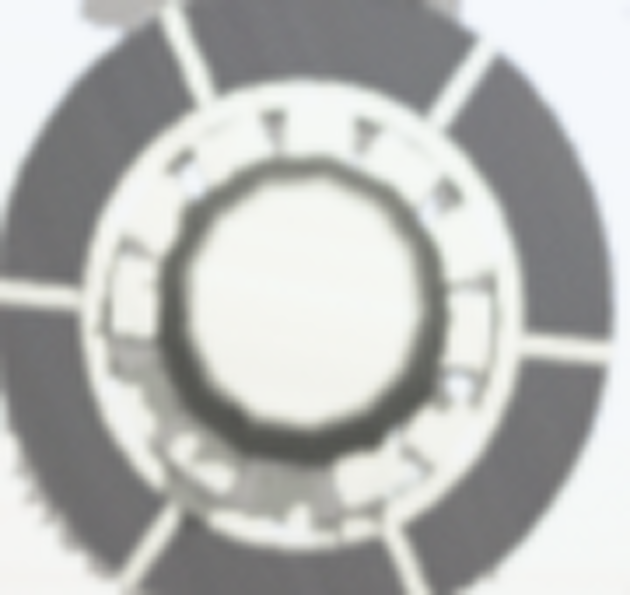

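```bash
python3 - <<'E'
from h import *
s=load('wbr2'); z=np.load('pics/wbr2s.npz'); p=z['p']; T=R.from_quat(z['r']).as_matrix(); h=p[2]-.0152
q=lambda u,v:onplane(s,180+u/5,225+v/5,h)
tl=lambda x:((x-p)@T*1e3).round(2)
print('hole L,R,T,B',[tl(q(*c)) for c in((160,170),(562,170),(361,5),(361,368))])
print('bottom tab tip',tl(q(360,548)),'tab corners',tl(q(303,548)),tl(q(419,548)),'edges L R',tl(q(36,120)),tl(q(685,120)))
g=lambda u,v,hh: onplane(s,210+u/7,40+v/7,hh)[:2]
C=np.array([.5727,-.0363])
print('gap angles deg mod60',[np.degrees(np.arctan2(*(g(u,v,.036)-C)[::-1]))%60 for u,v in((188,55),(460,80),(565,350),(405,555),(150,545),(40,295))])
gs=[g(u,v,.036) for u,v in((188,55),(460,80),(565,350),(405,555),(150,545),(40,295))]
print('opp pairs',[np.degrees(np.arctan2(*(gs[i]-gs[i+3])[::-1]))%60 for i in range(3)], 'centre',np.mean(gs,0))
d=g(493,333,.052)-g(107,290,.052); print('spline pair',np.degrees(np.arctan2(d[1],d[0]))%60,np.linalg.norm(d))
d=g(415,148,.052)-g(190,480,.052); print('spline pair',np.degrees(np.arctan2(d[1],d[0]))%60,np.linalg.norm(d))
E
```

```text
hole L,R,T,B [array([ 15.22, -17.97,  -3.2 ]), array([15.19, 20.7 , -3.2 ]), array([ 15.21,   1.38, -20.38]), array([15.18,  1.36, 19.12])]
bottom tab tip [15.17  1.24 41.22] tab corners [15.17 -4.74 41.23] [15.16  7.42 41.22] edges L R [ 15.23 -29.57  -8.54] [15.18 32.19 -8.53]
gap angles deg mod60 [np.float64(6.6244467430282725), np.float64(7.565145956130721), np.float64(6.291116501915646), np.float64(7.044709482605221), np.float64(6.103842346882871), np.float64(6.503230289250439)]
opp pairs [np.float64(6.827455892990045), np.float64(6.835529023329144), np.float64(6.396933206995077)] centre [ 0.57246912 -0.03600094]
spline pair 6.049791830593344 0.03650218012314091
spline pair 6.381837132634757 0.03624315966365841
```

```bash
python3 -m crank '[0.65,-9,42,0,0, 0.65,-17,83,0,0, 0.65,-17,83,-20,0, 0.65,-17,83,-40,0, 0.65,-17,83,-50,0, 0.65,-17,83,-50,0, 0.65,-17,83,-50,0]' 40;  python3 - <<'E'
from h import *
s=snap('wrist','wbr3'); st=manip.sense(); np.savez('pics/wbr3s.npz',p=st['tcp_pos'],r=st['tool_rot']); T=R.from_quat(st['tool_rot']).as_matrix(); print(st['t'],st['tcp_pos'],st['finger_gap'],np.arctan2(T[1,1],T[0,1]),st['force'])
cv2.imwrite('pics/wbr3c.png',cv2.resize(s['img'][150:350,130:380,::-1],None,fx=3,fy=3,interpolation=cv2.INTER_CUBIC))
E
```

```text
t: 7.92
tcp_pos: [0.5725, -0.039, 0.1009]
tool_rot: [0.445, 0.549, -0.445, 0.55]
force: [0.9, -0.7, -0.3]
finger_gap: 0.731
7.975 [ 0.57255172 -0.0391607   0.10101189] 0.7297467123110996 0.2090395624329991 [-0.5194658  -0.20260832 -0.59320614]
```

View pics/wbr3c.png

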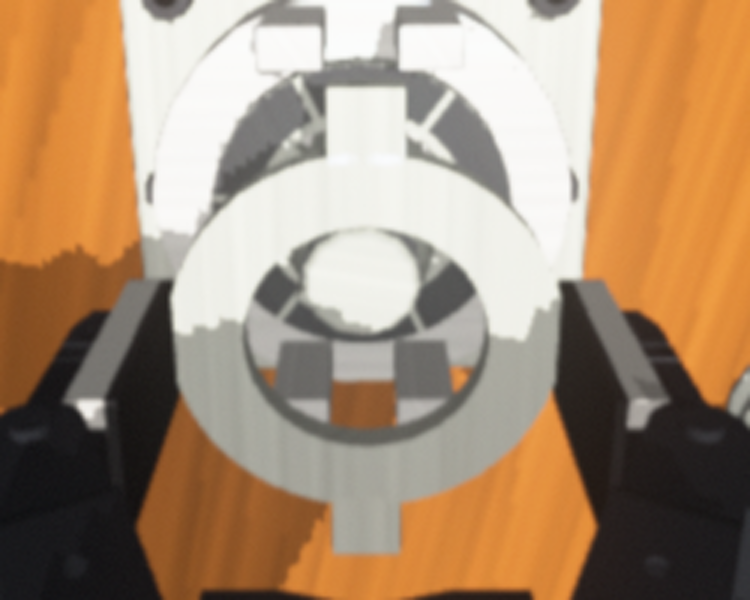

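```bash
python3 - <<'E'
from h import *
s=load('wbr3'); z=np.load('pics/wbr3s.npz'); p=z['p']; T=R.from_quat(z['r']).as_matrix(); h=p[2]-.0152
f=lambda u,v,h:onplane(s,130+u/3,150+v/3,h)
tl=lambda x:((x-p)@T*1e3).round(2)
print('upper prong edges',tl(f(322,48,.054)),tl(f(399,48,.054)),'outer',tl(f(256,48,.054)),tl(f(464,48,.054)))
print('lower prong', tl(f(331,410,.054)),tl(f(397,410,.054)))
print('tab',tl(f(327,87,h)),tl(f(406,87,h)),'low tab',tl(f(332,553,h)),tl(f(400,553,h)))
print('spindle',tl(f(361,272,.071)))
E
```

```text
upper prong edges [ 46.98  -6.55 -42.  ] [ 46.99   7.35 -41.99] outer [ 46.96 -18.46 -42.01] [ 47.01  19.08 -41.98]
lower prong [47.03 -5.82 33.61] [47.04  7.71 33.62]
tab [ 15.17  -4.35 -42.97] [ 15.18   7.29 -42.96] low tab [15.22 -4.58 41.  ] [15.24  7.29 41.01]
spindle [30.01  0.5  -5.78]
```

```bash
python3 -m crank '[0.65,-1.2,2,-5,0.002, 0.65,-1.2,2,-15,0.002, 0.65,-1.2,2,-22,0.002, 0.65,-1.2,2,-22,0.002, 0.65,-1.2,2,-22,0.002]' 40;  python3 - <<'E'
from h import *
s=snap('wrist','wbr4'); st=manip.sense(); p=st['tcp_pos'];T=R.from_quat(st['tool_rot']).as_matrix(); print(st['t'],st['tcp_pos'],st['finger_gap'],np.arctan2(T[1,1],T[0,1]),st['force'])
np.savez('pics/wbr4s.npz',p=st['tcp_pos'],r=st['tool_rot'])
cv2.imwrite('pics/wbr4c.png',cv2.resize(s['img'][150:350,130:380,::-1],None,fx=3,fy=3,interpolation=cv2.INTER_CUBIC))
E
```

```text
t: 8.6
tcp_pos: [0.5709, -0.0371, 0.0781]
tool_rot: [0.445, 0.55, -0.445, 0.55]
force: [0.6, 0.1, 0.2]
finger_gap: 0.731
8.65 [ 0.57098461 -0.0371364   0.0783552 ] 0.7273920607049564 0.2109916360766432 [-0.23507402  0.49161756 -1.94866103]
```

View pics/wbr4c.png

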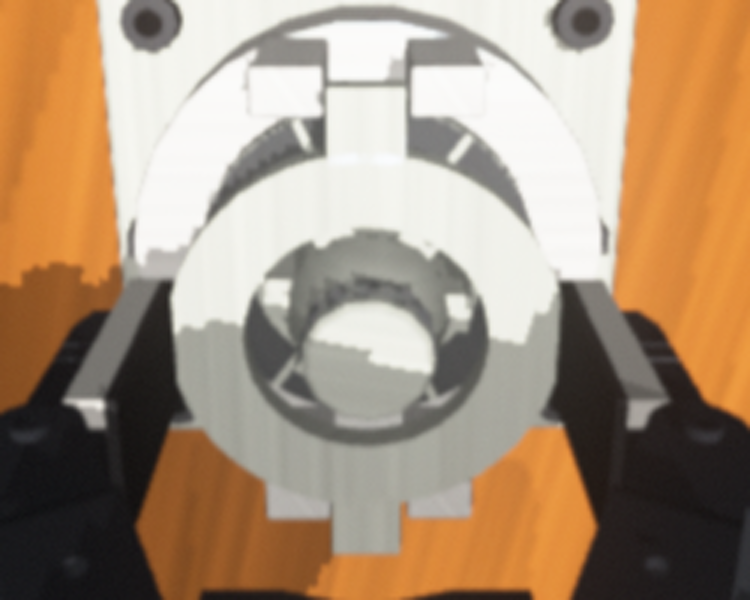

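```bash
python3 -m crank '[0.65,0.4,0.1,-2,0, 0.65,0.4,0.1,-4,0, 0.65,0.4,0.1,-5.5,0, 0.65,0.4,0.1,-5.5,0]' 40
```

```text
t: 9.15
tcp_pos: [0.5711, -0.0369, 0.0726]
tool_rot: [0.445, 0.55, -0.445, 0.55]
force: [0.8, -0.2, 0.2]
finger_gap: 0.723
```

```bash
python3 -m crank '[0.65,0,0,-1,0, 0.65,0,0,-2,0, 0.65,0,0,-3,0, 0.65,0,0,-3,0]' 40
```

```text
t: 9.65
tcp_pos: [0.5712, -0.0369, 0.0697]
tool_rot: [0.445, 0.55, -0.445, 0.55]
force: [0.3, 0.3, -1.2]
finger_gap: 0.73
```

```bash
python3 -m crank '[0.65,0,0,-1,0, 0.65,0,0,-2,0, 0.65,0,0,-3,0, 0.65,0,0,-3,0]' 40
```

```text
t: 10.15
tcp_pos: [0.5712, -0.037, 0.0667]
tool_rot: [0.445, 0.55, -0.445, 0.55]
force: [0.6, 0.7, -0.3]
finger_gap: 0.727
```

Free so far. The plate's underside is at about 46.5 mm, and it has 10.5 mm left to travel.

```bash
python3 -m crank '[0.65,0,0,-2,0, 0.65,0,0,-4,0, 0.65,0,0,-5,0, 0.65,0,0,-5,0]' 40
```

```text
t: 10.65
tcp_pos: [0.5711, -0.0369, 0.0616]
tool_rot: [0.445, 0.55, -0.445, 0.55]
force: [0.3, -0.6, -0.8]
finger_gap: 0.731
```

```bash
python3 -m crank '[0.65,0,0,-1,0, 0.65,0,0,-2,0, 0.65,0,0,-3,0, 0.65,0,0,-3,0]' 40
```

```text
t: 11.15
tcp_pos: [0.5711, -0.0369, 0.0587]
tool_rot: [0.445, 0.55, -0.445, 0.55]
force: [-0.8, -0.4, -0.6]
finger_gap: 0.726
```

```bash
python3 -m crank '[0.65,0,0,-1,0, 0.65,0,0,-2,0, 0.65,0,0,-2.5,0, 0.65,0,0,-2.5,0]' 40
```

```text
t: 11.65
tcp_pos: [0.5712, -0.037, 0.0563]
tool_rot: [0.445, 0.55, -0.445, 0.55]
force: [0.3, -0.0, -0.8]
finger_gap: 0.729
```

```bash
python3 -m crank '[0.65,0,0,-0.6,0, 0.65,0,0,-1.2,0, 0.65,0,0,-1.2,0]' 40
```

```text
t: 12.02
tcp_pos: [0.5713, -0.037, 0.0562]
tool_rot: [0.445, 0.55, -0.445, 0.55]
force: [-1.0, 0.7, 7.0]
finger_gap: 0.729
```

Contact comes at exactly the home height (0.0562). I'll ease off and open.

```bash
python3 -m crank '[0.7,0,0,1,0, 0.88,0,0,1,0, 0.88,0,0,1,0, 0.88,0,0,1,0]' 40;  python3 - <<'E'
from h import *
s=snap('wrist','wbr5'); st=manip.sense(); p=st['tcp_pos'];print(st['t'],p,st['finger_gap'],st['force'])
cv2.imwrite('pics/wbr5c.png',cv2.resize(s['img'][150:350,130:380,::-1],None,fx=3,fy=3,interpolation=cv2.INTER_CUBIC))
E
```

```text
t: 12.52
tcp_pos: [0.5712, -0.037, 0.0559]
tool_rot: [0.445, 0.55, -0.445, 0.55]
force: [0.0, 0.3, 0.2]
finger_gap: 0.879
12.575 [ 0.57121652 -0.03695078  0.05594914] 0.8746396074240524 [-0.55704841  0.77650735  0.51424836]
```

View pics/wbr5c.png

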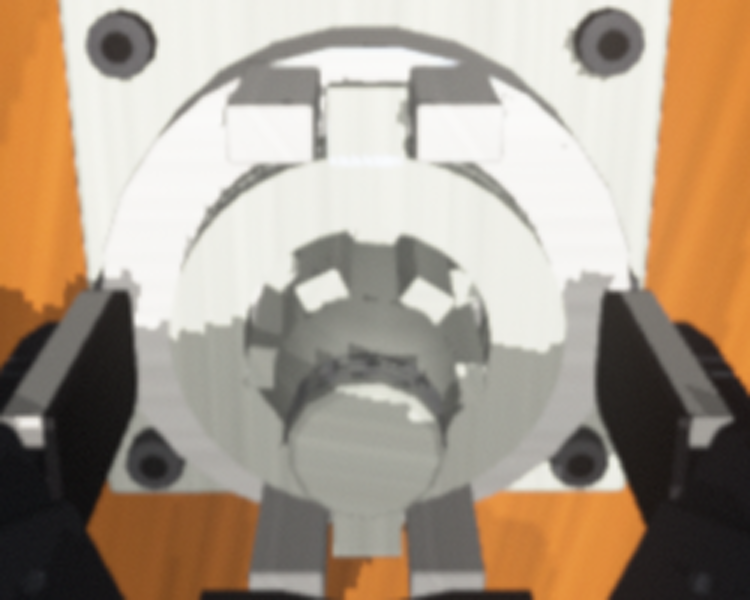

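The separator is in the slots, flat and released, with the fingers clear. Next is the disc.

```bash
python3 -m crank '[0.9,0,0,15,0, 1,0,0,55,0, 1,0,-20,94,0, 1,-6,-75,94,0, 1,-12,-135,94,0, 1,-20,-190,94,0, 1,-20,-221,94,0, 1,-20,-221,94,0, 1,-20,-221,94,0]' 40;  python3 - <<'E'
from h import *
s=snap('wrist','wd1'); st=manip.sense(); p=st['tcp_pos'];T=R.from_quat(st['tool_rot']).as_matrix();print(st['t'],p,st['finger_gap'],st['force'],np.arctan2(T[1,1],T[0,1]))
np.savez('pics/wd1s.npz',p=st['tcp_pos'],r=st['tool_rot'])
E
```

```text
t: 13.7
tcp_pos: [0.5509, -0.2572, 0.1505]
tool_rot: [0.445, 0.55, -0.444, 0.55]
force: [0.5, 0.7, -0.4]
finger_gap: 0.994
13.75 [ 0.55096139 -0.25663893  0.1504226 ] 0.9982053041577463 [-0.13969568 -0.45157997 -0.06303058] 0.21186496921598696
```

View pics/wd1.png

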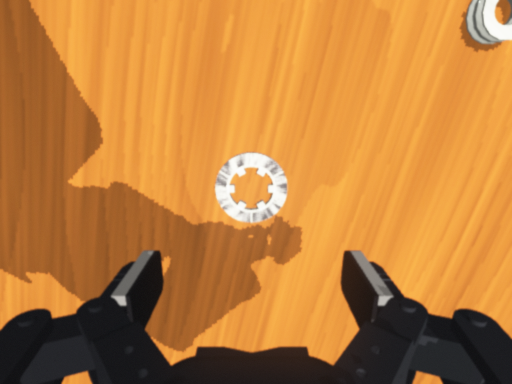

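The disc is at about (251,188), clear of the shadow.

```bash
python3 - <<'E'
from h import *
s=load('wd1'); z=np.load('pics/wd1s.npz'); p=z['p']; T=R.from_quat(z['r']).as_matrix()
W,m,lo,k=world_fit(s,(208,296,145,230),.006,85,110)
cv2.imwrite('pics/drect.png',cv2.resize(W,None,fx=1.5,fy=1.5))
print(W.shape,lo)
m=cv2.morphologyEx(m,cv2.MORPH_CLOSE,np.ones((9,9)))
cs,hi=cv2.findContours(m,cv2.RETR_CCOMP,cv2.CHAIN_APPROX_NONE)
for c,hh in zip(cs,hi[0]):
    if cv2.contourArea(c)>3000:
        e=cv2.fitEllipse(c); q=np.append(np.array(e[0])/k+lo,.006); print('hole' if hh[3]>=0 else 'outer',q,np.array(e[1])/k,'in tool',((q-p)@T).round(4))
        if hh[3]>=0:
            c=c.reshape(-1,2)/k+lo-q[:2]; r=np.hypot(*c.T); a=np.arctan2(c[:,1],c[:,0]); 
            # 6-fold phase of tooth (r small)
            mm=np.zeros(m.shape,np.uint8)
            yy,xx=np.mgrid[:m.shape[0],:m.shape[1]]; X=xx/k+lo[0]-q[0]; Y=yy/k+lo[1]-q[1]; rr=np.hypot(X,Y); sel=(rr>.0155)&(rr<.0178)&(m>0)
            ph=np.angle(np.mean(np.exp(6j*np.arctan2(Y[sel],X[sel]))))/6; print('tooth phase deg mod60',np.degrees(ph)%60,sel.sum())
E
```

```text
(372, 370, 3) [ 0.5076985  -0.30364601]
outer [ 0.55114546 -0.25623632  0.006     ] [0.06355159 0.06432451] in tool [ 0.1444  0.0003 -0.0002]
hole [ 0.55110294 -0.25590897  0.006     ] [0.03544493 0.03590947] in tool [ 0.1444  0.0003 -0.0006]
tooth phase deg mod60 12.10857387633955 1685
```

View pics/drect.png

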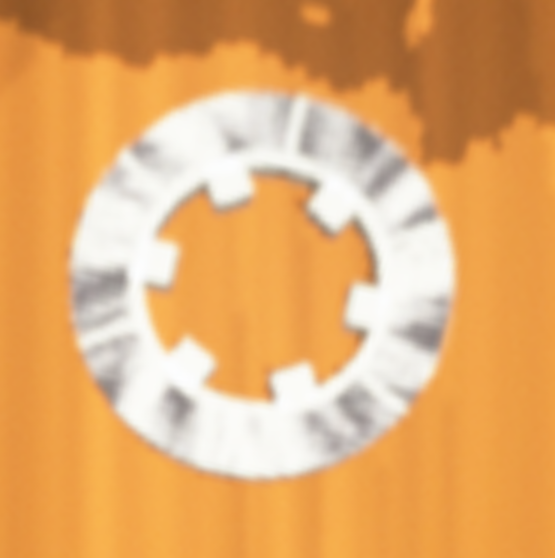

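```bash
python3 -m crank '[0.9,-1.2,1.6,-30,-0.18, 0.9,-1.2,1.6,-70,-0.36, 0.87,-1.2,1.6,-105,-0.524, 0.87,-1.2,1.6,-105,-0.524, 0.87,-1.2,1.6,-115,-0.524, 0.87,-1.2,1.6,-115,-0.524]' 40;  python3 - <<'E'
from h import *
s=snap('wrist','wd2'); st=manip.sense(); p=st['tcp_pos'];T=R.from_quat(st['tool_rot']).as_matrix();print(st['t'],p,st['finger_gap'],st['force'],np.arctan2(T[1,1],T[0,1]))
cv2.imwrite('pics/wd2c.png',cv2.resize(s['img'][150:350,130:380,::-1],None,fx=3,fy=3,interpolation=cv2.INTER_CUBIC))
E
```

```text
t: 14.5
tcp_pos: [0.5505, -0.2562, 0.0358]
tool_rot: [0.572, 0.416, -0.571, 0.417]
force: [-0.3, -0.5, -0.0]
finger_gap: 0.872
14.55 [ 0.55059891 -0.25642967  0.03612771] 0.8717611035948931 [-0.17282706  0.4217824  -0.58041643] -0.31163204159268926
```

View pics/wd2c.png

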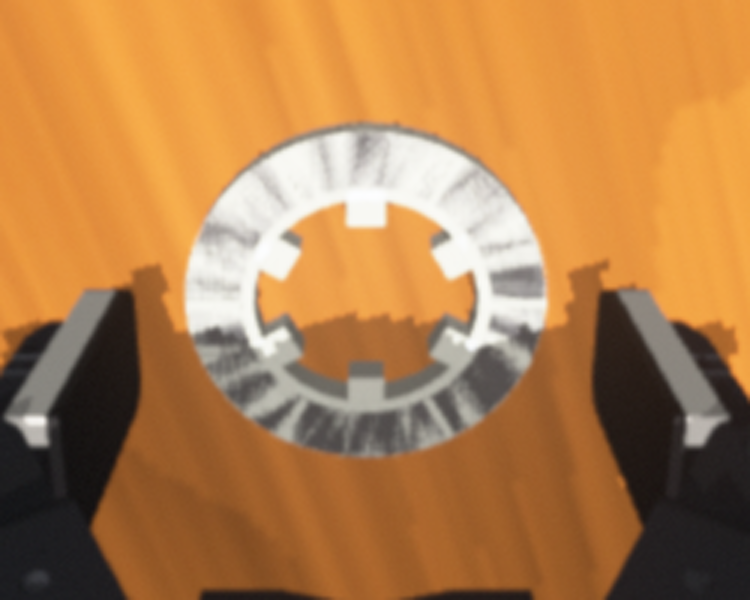

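```bash
python3 -m crank '[0.87,0,0,-7,0, 0.87,0,0,-14,0, 0.87,0,0,-14,0, 0.65,0,0,-14,0, 0.65,0,0,-14,0, 0.65,0,0,-14,0, 0.65,0,0,-14,0]' 40;  python3 - <<'E'
from h import *
s=snap('wrist','wd3'); st=manip.sense(); p=st['tcp_pos'];T=R.from_quat(st['tool_rot']).as_matrix();print(st['t'],p,st['finger_gap'],st['force'],np.arctan2(T[1,1],T[0,1]))
cv2.imwrite('pics/wd3c.png',cv2.resize(s['img'][150:350,130:380,::-1],None,fx=3,fy=3,interpolation=cv2.INTER_CUBIC))
E
```

```text
t: 15.42
tcp_pos: [0.5501, -0.2565, 0.0214]
tool_rot: [0.572, 0.416, -0.572, 0.416]
force: [-1.1, -0.5, 5.0]
finger_gap: 0.726
15.475 [ 0.55006653 -0.25642467  0.02140783] 0.7268000249929732 [-1.23657753 -0.47651478  3.66670166] -0.31300623677010697
```

View pics/wd3c.png

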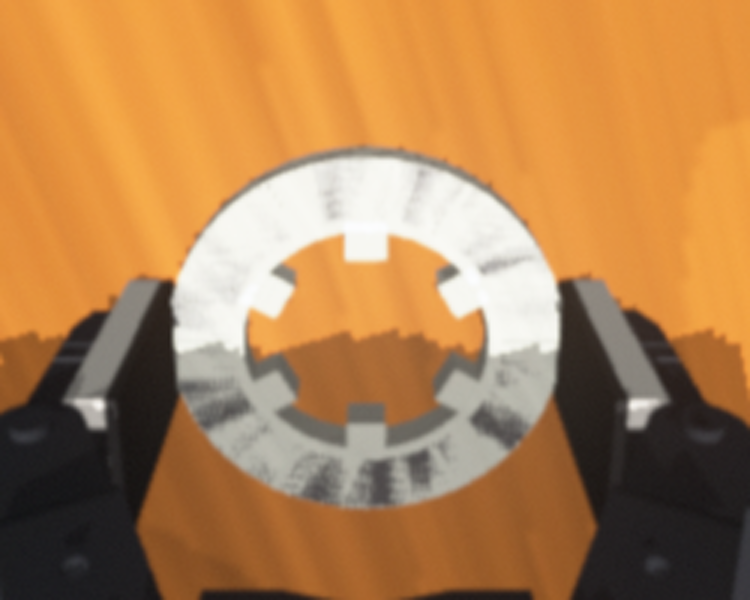

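```bash
python3 -m crank '[0.6,0,0,6,0, 0.6,0,0,50,0, 0.6,0,20,100,0.1, 0.6,10,60,129,0.22, 0.6,20,100,129,0.34, 0.6,32,136,129,0.422, 0.6,32,136,129,0.422, 0.6,32,136,129,0.422, 0.6,32,136,129,0.422]' 40;  python3 - <<'E'
from h import *
s=snap('wrist','wd4'); st=manip.sense(); p=st['tcp_pos'];T=R.from_quat(st['tool_rot']).as_matrix();print(st['t'],p,st['finger_gap'],st['force'],np.arctan2(T[1,1],T[0,1]))
np.savez('pics/wd4s.npz',p=st['tcp_pos'],r=st['tool_rot'])
cv2.imwrite('pics/wd4a.png',cv2.resize(s['img'][5:165,165:345,::-1],None,fx=4,fy=4,interpolation=cv2.INTER_CUBIC))
cv2.imwrite('pics/wd4b.png',cv2.resize(s['img'][190:330,165:345,::-1],None,fx=4,fy=4,interpolation=cv2.INTER_CUBIC))
E
```

```text
t: 16.6
tcp_pos: [0.5818, -0.1215, 0.1499]
tool_rot: [0.472, 0.526, -0.473, 0.526]
force: [-0.4, -1.1, -0.7]
finger_gap: 0.727
16.65 [ 0.58179598 -0.12154907  0.14994366] 0.7275635712912014 [-0.32193315  0.71311906 -0.29043505] 0.10705887649926206
```

View pics/wd4a.png

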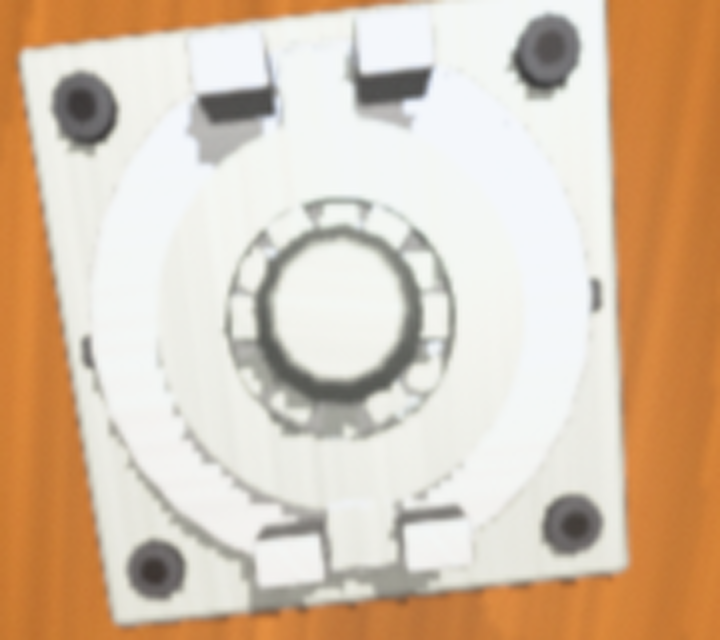

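View pics/wd4b.png

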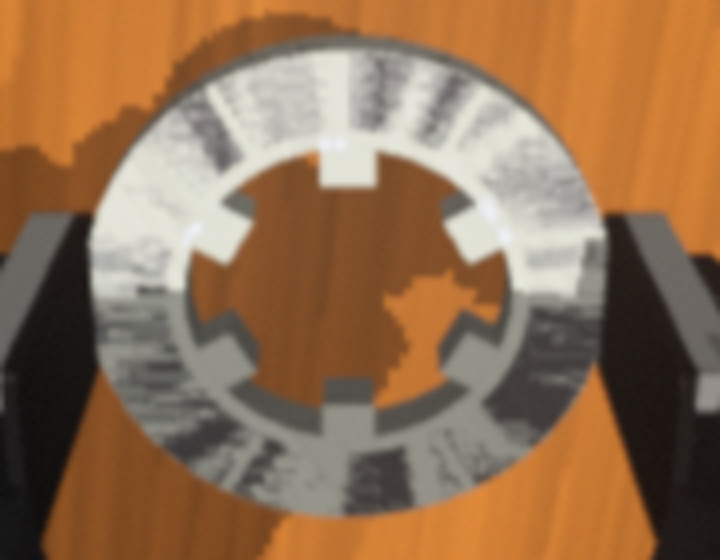

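```bash
python3 - <<'E'
from h import *
s=load('wd4'); z=np.load('pics/wd4s.npz'); p=z['p']; T=R.from_quat(z['r']).as_matrix(); h=p[2]-.0154
f=lambda u,v,h:onplane(s,165+u/4,5+v/4,h)
g=lambda u,v:onplane(s,165+u/4,190+v/4,h)
tl=lambda x:((x-p)@T*1e3).round(2)
print('disc L,R',tl(g(88,260)),tl(g(607,260)),'T,B',tl(g(348,48)),tl(g(348,515)),'teeth tips',tl(g(348.5,187)),tl(g(350,405)))
print('side teeth LU',tl(g(240,248)),'RD',tl(g(455,352)),'RU',tl(g(460,248)),'LD',tl(g(243,350)))
hs=np.array([f(u,v,.010) for u,v in((86,103),(547,46),(571,521),(157,567))]); print('holes mean',tl(hs.mean(0)), hs.mean(0))
print([ (np.linalg.norm(hs[(i+1)%4]-hs[i]).round(4),(np.arctan2(*(hs[(i+1)%4]-hs[i])[1::-1])%(np.pi/2)).round(4)) for i in range(4)])
print('spindle',[tl(f(u,v,.071)) for u,v in((269,312),(419,312),(344,238),(344,386))])
print('bore of separator',[tl(f(u,v,.041)) for u,v in((226,318),(455,318),(340,199),(340,440))])
for a,b in(((230,316),(448,312)),): 
    d=f(*b,.052)-f(*a,.052); print('spline',np.degrees(np.arctan2(d[1],d[0])),np.linalg.norm(d))
# detect spindle by Hough on enlarged
sm=cv2.resize(s['img'][5:165,165:345],None,fx=4,fy=4,interpolation=cv2.INTER_CUBIC)
c=cv2.HoughCircles(cv2.cvtColor(sm,cv2.COLOR_RGB2GRAY),cv2.HOUGH_GRADIENT,1.5,200,param1=80,param2=20,minRadius=62,maxRadius=90); print(c, tl(f(c[0,0,0],c[0,0,1],.071)))
E
```

```text
disc L,R [ 15.41 -29.78  -5.31] [15.39 32.48 -5.3 ] T,B [ 15.4    1.43 -32.16] [15.4   1.41 31.42] teeth tips [ 15.4    1.48 -14.89] [15.4   1.66 14.93]
side teeth LU [ 15.4  -11.5   -6.91] RD [15.4  14.58  7.34] RU [15.4  14.81 -6.9 ] LD [ 15.4  -11.5    7.06]
holes mean [ 1.3994e+02 -6.0000e-02 -8.6510e+01] [ 0.57246284 -0.03555161  0.01      ]
[(np.float64(0.0864), np.float64(0.2159)), (np.float64(0.0872), np.float64(0.2118)), (np.float64(0.0863), np.float64(0.2165)), (np.float64(0.0873), np.float64(0.2129))]
spindle [array([ 78.94, -10.36, -85.72]), array([ 78.94,  12.08, -85.71]), array([ 78.94,   0.88, -95.95]), array([ 78.94,   0.85, -75.12])]
bore of separator [array([108.94, -19.61, -86.06]), array([108.93,  19.94, -86.03]), array([ 108.94,    0.13, -104.89]), array([ 1.0894e+02,  4.0000e-02, -6.5620e+01])]
spline 7.081520564469545 0.035792088246559564
[[[341.25 312.75  87.5 ]
  [195.75 539.25  77.6 ]
  [125.25 108.75  72.2 ]
  [537.75 467.25  87.5 ]
  [335.25  54.75  72.65]
  [537.75  89.25  68.9 ]]] [ 78.94   0.45 -85.61]
```

```bash
python3 -m crank '[0.6,-5,42,0,0, 0.6,-10,83.5,0,0, 0.6,-10,83.5,-20,0.01, 0.6,-10,83.5,-45,0.01, 0.6,-10,83.5,-52,0.01, 0.6,-10,83.5,-52,0.01, 0.6,-10,83.5,-52,0.01]' 40;  python3 - <<'E'
from h import *
s=snap('wrist','wd5'); st=manip.sense(); p=st['tcp_pos'];T=R.from_quat(st['tool_rot']).as_matrix();print(st['t'],p,st['finger_gap'],st['force'],np.arctan2(T[1,1],T[0,1]))
np.savez('pics/wd5s.npz',p=st['tcp_pos'],r=st['tool_rot'])
cv2.imwrite('pics/wd5c.png',cv2.resize(s['img'][150:330,155:355,::-1],None,fx=4,fy=4,interpolation=cv2.INTER_CUBIC)[:600])
E
```

```text
t: 17.52
tcp_pos: [0.5727, -0.0375, 0.0989]
tool_rot: [0.47, 0.528, -0.469, 0.529]
force: [-0.2, 0.1, -0.3]
finger_gap: 0.726
17.575 [ 0.57269486 -0.03735587  0.09897815] 0.7299279232388372 [ 0.46620865 -0.18461358 -1.31826032] 0.11840518990565109
```

View pics/wd5c.png

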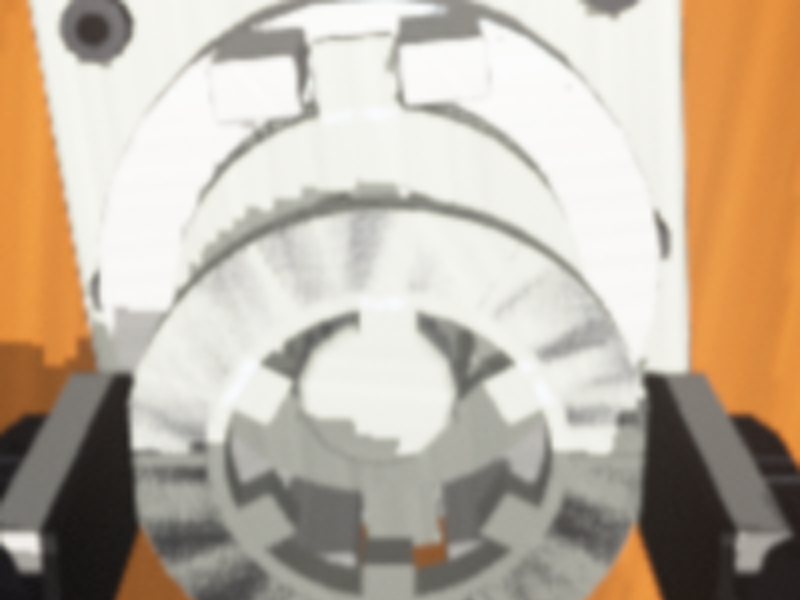

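```bash
python3 - <<'E'
from h import *
s=load('wd5'); z=np.load('pics/wd5s.npz'); p=z['p']; T=R.from_quat(z['r']).as_matrix(); h=p[2]-.0154
f=lambda u,v,h:onplane(s,155+u/4,150+v/4,h)
tl=lambda x:((x-p)@T*1e3).round(2)
print('spindle L R B',tl(f(298,390,.071)),tl(f(458,390,.071)),tl(f(378,461,.071)))
print('disc', tl(f(133,420,h)),tl(f(645,420,h)),'tooth',tl(f(359,328,h)),tl(f(418,328,h)),tl(f(362,565,h)),tl(f(412,565,h)))
print('slot',tl(f(303,90,.054)),tl(f(398,90,.054)))
print('foot? tab',tl(f(312,40,.041)),tl(f(400,40,.041)))
E
```

```text
spindle L R B [ 27.96 -10.36  -2.76] [27.99 10.47 -2.73] [2.798e+01 2.000e-02 7.710e+00]
disc [ 15.35 -29.21  -5.25] [15.45 32.16 -5.17] tooth [ 15.39  -2.03 -17.23] [ 15.4    4.87 -17.22] [15.41 -1.9  15.  ] [15.42  4.34 15.01]
slot [ 44.94 -10.06 -38.77] [ 44.96   2.73 -38.76]
foot? tab [ 57.93  -9.53 -43.05] [ 57.95   3.11 -43.04]
```

```bash
python3 -m crank '[0.6,-1.5,1.9,0,-0.006, 0.6,-1.5,1.9,-4,-0.006, 0.6,-1.5,1.9,-10,-0.006, 0.6,-1.5,1.9,-17,-0.006, 0.6,-1.5,1.9,-17,-0.006, 0.6,-1.5,1.9,-17,-0.006]' 40;  python3 - <<'E'
from h import *
s=snap('wrist','wd6'); st=manip.sense(); p=st['tcp_pos'];T=R.from_quat(st['tool_rot']).as_matrix();print(st['t'],p,st['finger_gap'],st['force'],np.arctan2(T[1,1],T[0,1]))
np.savez('pics/wd6s.npz',p=st['tcp_pos'],r=st['tool_rot'])
cv2.imwrite('pics/wd6c.png',cv2.resize(s['img'][180:330,155:355,::-1],None,fx=4,fy=4,interpolation=cv2.INTER_CUBIC)[:600])
E
```

```text
t: 18.32
tcp_pos: [0.5705, -0.035, 0.0809]
tool_rot: [0.471, 0.528, -0.471, 0.527]
force: [0.6, 0.1, -1.7]
finger_gap: 0.728
18.375 [ 0.57064998 -0.03499341  0.08110049] 0.7272615911932001 [0.38000469 0.21014486 0.10370577] 0.11299837829818864
```

View pics/wd6c.png

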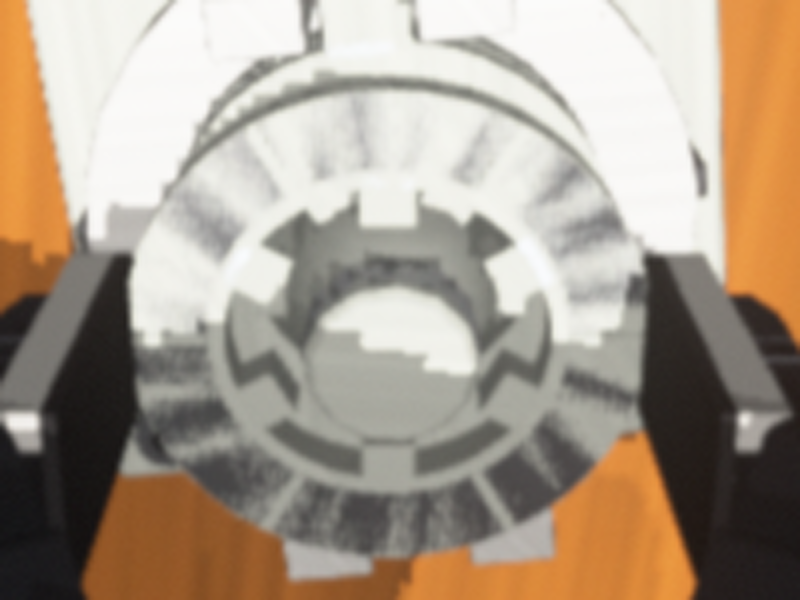

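```bash
python3 - <<'E'
from h import *
s=load('wd6'); z=np.load('pics/wd6s.npz'); p=z['p']; T=R.from_quat(z['r']).as_matrix(); h=p[2]-.0154
f=lambda u,v,h:onplane(s,155+u/4,180+v/4,h)
tl=lambda x:((x-p)@T*1e3).round(2)
print('spindle L R T B',[tl(f(u,v,.071)) for u,v in((305,362),(478,362),(391,286),(391,441))])
print('disc', tl(f(130,320,h)),tl(f(645,320,h)),'tooth',tl(f(360,228,h)),tl(f(418,228,h)),tl(f(363,444,h)),tl(f(413,444,h)))
E
```

```text
spindle L R T B [array([10.1 , -8.44, -0.17]), array([10.1 , 11.79, -0.16]), array([ 10.1 ,   1.62, -10.06]), array([10.1 ,  1.62, 10.57])]
disc [ 15.4  -29.82  -2.7 ] [15.4  32.22 -2.69] tooth [ 15.4   -2.01 -14.84] [ 15.4    4.8  -14.83] [15.4  -1.86 14.67] [15.4   4.37 14.67]
```

```bash
python3 -m crank '[0.6,0.5,-0.3,0,0, 0.6,0.5,-0.3,-2,0, 0.6,0.5,-0.3,-4,0, 0.6,0.5,-0.3,-4,0]' 40
```

```text
t: 18.88
tcp_pos: [0.5709, -0.0352, 0.0769]
tool_rot: [0.471, 0.528, -0.471, 0.527]
force: [0.9, 0.0, -0.2]
finger_gap: 0.727
```

```bash
python3 -m crank '[0.6,0,0,-1,0, 0.6,0,0,-2,0, 0.6,0,0,-2,0]' 40
```

```text
t: 19.25
tcp_pos: [0.571, -0.0352, 0.075]
tool_rot: [0.471, 0.527, -0.471, 0.527]
force: [0.3, -0.3, -0.6]
finger_gap: 0.727
```

Over the pilot with no contact, underside at about 53.6 mm. I'll approach the spline tops in small steps.

```bash
python3 -m crank '[0.6,0,0,-0.7,0, 0.6,0,0,-1.4,0, 0.6,0,0,-2,0, 0.6,0,0,-2,0]' 40
```

```text
t: 19.75
tcp_pos: [0.571, -0.0352, 0.073]
tool_rot: [0.471, 0.528, -0.471, 0.527]
force: [0.9, -0.4, -0.0]
finger_gap: 0.73
```

```bash
python3 -m crank '[0.6,0,0,-0.6,0, 0.6,0,0,-1.2,0, 0.6,0,0,-1.2,0]' 40
```

```text
t: 20.12
tcp_pos: [0.571, -0.0353, 0.0719]
tool_rot: [0.471, 0.527, -0.471, 0.527]
force: [-0.4, 0.1, -0.3]
finger_gap: 0.728
```

```bash
python3 -m crank '[0.6,0,0,-0.5,0, 0.6,0,0,-1,0, 0.6,0,0,-1,0]' 40
```

```text
t: 20.5
tcp_pos: [0.571, -0.0353, 0.0709]
tool_rot: [0.471, 0.527, -0.471, 0.527]
force: [0.6, -0.2, 0.5]
finger_gap: 0.723
```

The teeth are already between the splines: the underside is at 49.5 mm, below 52 mm, with no force. I'll slide it home.

```bash
python3 -m crank '[0.6,0,0,-1,0, 0.6,0,0,-2,0, 0.6,0,0,-2.5,0, 0.6,0,0,-2.5,0]' 40
```

```text
t: 21.0
tcp_pos: [0.571, -0.0353, 0.0683]
tool_rot: [0.471, 0.527, -0.471, 0.527]
force: [0.2, -0.3, -1.2]
finger_gap: 0.726
```

```bash
python3 -m crank '[0.6,0,0,-1,0, 0.6,0,0,-2,0, 0.6,0,0,-2.5,0, 0.6,0,0,-2.5,0]' 40
```

```text
t: 21.5
tcp_pos: [0.571, -0.0352, 0.0658]
tool_rot: [0.471, 0.527, -0.471, 0.527]
force: [-0.8, 0.0, -0.3]
finger_gap: 0.723
```

```bash
python3 -m crank '[0.6,0,0,-1,0, 0.6,0,0,-2,0, 0.6,0,0,-2.5,0, 0.6,0,0,-2.5,0]' 40
```

```text
t: 22.0
tcp_pos: [0.571, -0.0353, 0.0633]
tool_rot: [0.471, 0.527, -0.471, 0.527]
force: [-0.6, 0.1, -0.8]
finger_gap: 0.727
```

```bash
python3 -m crank '[0.6,0,0,-0.6,0, 0.6,0,0,-1.2,0, 0.6,0,0,-1.8,0, 0.6,0,0,-1.8,0]' 40
```

```text
t: 22.5
tcp_pos: [0.571, -0.0353, 0.0624]
tool_rot: [0.471, 0.527, -0.471, 0.528]
force: [-1.7, 0.4, 5.6]
finger_gap: 0.725
```

Home at 0.0624, exactly as predicted, with 5.6 N. I'll ease off, open, and lift clear.

```bash
python3 -m crank '[0.68,0,0,0.9,0, 0.85,0,0,0.9,0, 0.9,0,0,0.9,0, 0.9,0,0,0.9,0]' 40;  python3 - <<'E'
from h import *
s=snap('wrist','we1'); st=manip.sense(); print(st['t'],st['tcp_pos'],st['finger_gap'],st['force'])
cv2.imwrite('pics/we1c.png',cv2.resize(s['img'][150:350,130:380,::-1],None,fx=3,fy=3,interpolation=cv2.INTER_CUBIC))
E
```

```text
t: 23.0
tcp_pos: [0.571, -0.0353, 0.0624]
tool_rot: [0.471, 0.527, -0.471, 0.527]
force: [-0.8, -0.2, 0.3]
finger_gap: 0.903
23.05 [ 0.57101376 -0.03523202  0.06239402] 0.8986631032197838 [ 0.17678066 -0.07232865 -0.34720391]
```

View pics/we1c.png

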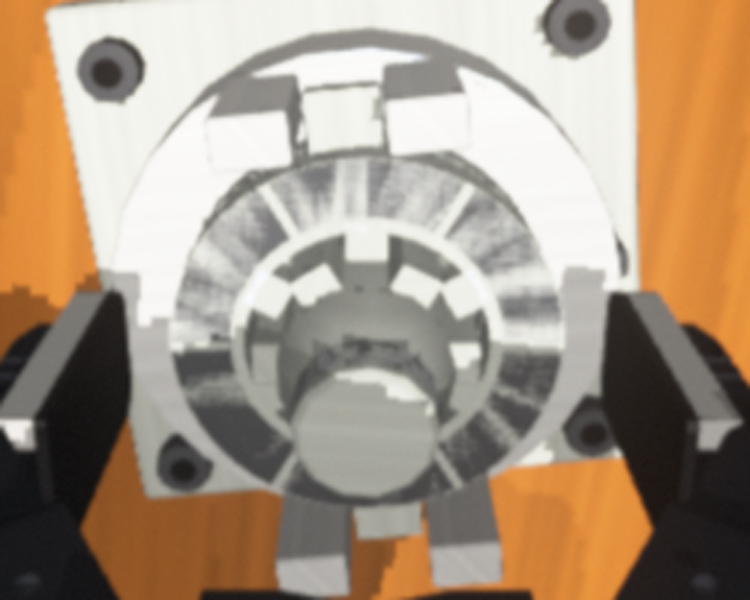

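The disc teeth sit between the splines, both plates look flat, and the fingers are clear. I'll lift away and check from above.

```bash
python3 -m crank '[0.95,0,0,15,0, 1,0,0,55,0, 1,0,-20,90,0, 1,9,-85,90,0, 1,9,-85,90,0, 1,9,-85,90,0, 1,9,-85,90,0]' 40;  python3 - <<'E'
from h import *
s=snap('wrist','we2'); st=manip.sense(); print(st['t'],st['tcp_pos'],st['finger_gap'],st['force'])
cv2.imwrite('pics/we2c.png',cv2.resize(s['img'][5:165,165:345,::-1],None,fx=4,fy=4,interpolation=cv2.INTER_CUBIC))
P=cloud(s); ctr=onplane(s,165+343/4,5+312/4,.071); print(ctr)
r=np.hypot(P[...,0]-.5726,P[...,1]+.0361)
m=(r>.022)&(r<.030)&(P[...,2]>.03); q=P[m]; A=np.c_[q[:,:2]-[.5726,-.0361],np.ones(len(q))]
w=np.ones(len(q),bool)
for _ in range(4):
    c=np.linalg.lstsq(A[w],q[w,2],rcond=None)[0]; res=q[:,2]-A@c; w=abs(res)<3*np.std(res[w])
print('disc top plane h,tilt',c[2],np.hypot(c[0],c[1]),w.sum())
E
```

```text
t: 23.92
tcp_pos: [0.5793, -0.119, 0.1524]
tool_rot: [0.471, 0.528, -0.471, 0.527]
force: [-0.0, 0.6, -0.6]
finger_gap: 0.999
23.975 [ 0.57941434 -0.11885566  0.15230424] 0.9979000639796902 [ 1.05946038 -0.01071268  0.3973351 ]
[ 0.57016349 -0.03360693  0.071     ]
disc top plane h,tilt 0.04626843408147365 0.0017985408569495952 2936
```

View pics/we2c.png

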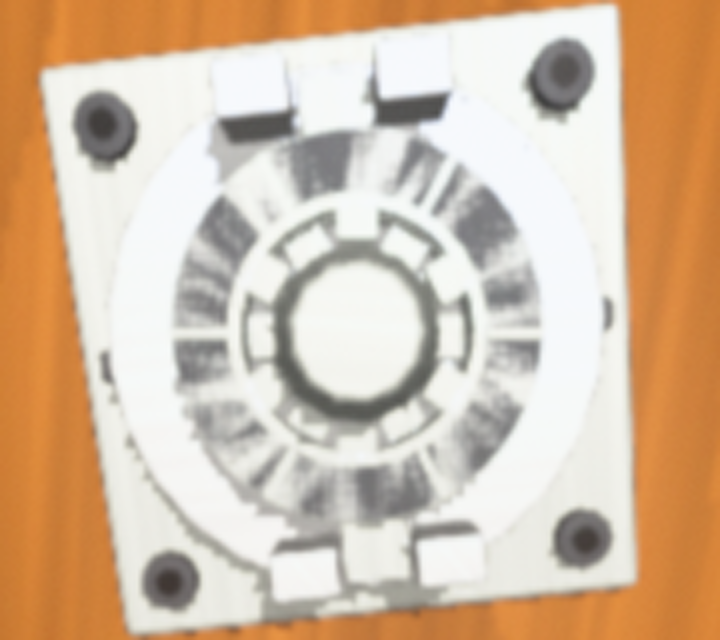

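The disc is flat (tilt 0.002 rad), with its top at 46.3 mm against 47 mm expected and its teeth between the splines. The separator tabs are in the slots. I'm handing in.

```bash
python3 -c "
from station import workorder
print(workorder.sign_off())"
```

```text
the job is handed in; nothing more can be done
None
```

Both plates are fitted, released and handed in after about 24 s of the 67 s allowed. Sign-off reports no verdict.

- **Separator:** I gripped it across its ±x flats and lowered it with its tabs down the slots. It met its seat with about 7 N at the predicted height (underside 36 mm). It was released while the disc was still on the bench.
- **Disc:** I gripped it on the flats between teeth and set its angle from the hub's splines as seen in the wrist camera. The teeth went between the splines without touching, so no turning in contact was needed. It came home with about 5.6 N at the predicted height (underside 41 mm) and was released.

**Last checks:** The final wrist picture shows the teeth between the splines, the tabs in the slots and the gripper well clear.
- **Disc level:** the depth image puts its tilt at 0.002 rad and its top at 46.3 mm. Home is 47 mm, so that is within the 2 mm calibration.
- **Centring:** camera estimates of the brake's axis disagreed with each other by 1 to 2 mm. I settled it with a close view over the spindle, and did not measure either plate's centring again after release.
- **Nut, springs, spanner and tin:** I did not measure them again at the end. No move went near them.

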